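# Shut the jewellery box and present the bead tray over it

## Task

The bangle is back in its jewellery box: shut the box's lid fully, and only then pick up the little wooden tray by its arched handle and carry it, upright, to above the shut box without letting the loose bead get out of its shallow dish. Finish while still holding the tray there, level and still, centred over the box and about a hand's breadth (80 to 100 mm) clear above the lid: do not put it down or let go. Do not touch the bead, and leave the cup and saucer, the glass and the books where they are.

Things in the scene. Friction and masses are not known exactly. Their poses are not given: they have to be found in the camera images.
- box: Dark wooden jewellery box, open-topped, fixed to the table, 140 (its x) x 180 (its y) x 70 mm high, walls 7 mm, a bangle inside. Stands left or right of the robot's middle line, turned up to 20 degrees. Origin: centre of its underside on the table; z up; its +x side is the hinge side (away from the robot), -x the front.
- lid (a joint): Lid angle, rad: 0 = shut flat, 1.57 = upright; starts at 1.15 to 1.6, at most 1.75. Plain dark wooden board 140 x 180 x 8 mm, 0.15 kg, hinged on the box's +x upper edge; a 30 mm wide, 6 mm deep brass tab on its free edge, no knob. A stiff hinge (0.16 N m) keeps it at any angle; no latch; push its outer face to close it. Shut, its top is 78.5 mm above the table.
- lid_hinge (a point): Middle of the hinge line, 70.5 mm above the table, 70 mm from the box's centre along its +x, at the lid's inner face. Axes turn with the lid: y along the hinge (as the box's y), -x from hinge to free edge, z out of the outer face (up when shut). At angle a the free edge is 140 cos(a) mm along the box's -x and 140 sin(a) mm up from here; the outer face is 8 mm further along z.
- lid_edge (a point): Middle of the lid's free edge, on its outer face. Axes as for lid_hinge.
- tray: Light wooden tray, loose, 0.2 to 0.42 kg, 180 (x) x 100 (y) mm, edge 12 mm high. Arched handle over its middle: two posts 60 mm apart carry a grip bar 76 mm long (along x), 14 wide (y), 52 to 70 mm above the underside. Bead dish 58 mm along +x, white ring cone 30 mm tall at -x. Balanced about its middle. Origin: centre of underside, z up. On the table across from the box, yaw within 50 degrees.
- handle (a point): Centre of the tray's grip bar, 61 mm above the tray's underside; axes as the tray's: grip across y, fingers either side of the bar.
- dish (a point): The place of the bead's centre in the middle of its dish: 58 mm along the tray's +x, 19 mm above its underside. The dish is a wooden ring, 36 mm inside and 42 mm outside diameter, its rim only 3 mm above the tray floor inside it; the bead can roll about 10 mm to each side in it.
- bead_center (a point): Centre of the loose bead, a white glazed ball of 26 mm diameter, 30 g, which starts in the dish.
- cup: White coffee cup, 80 mm wide, 65 mm high, with a side handle, on the saucer. Origin: centre of its underside.
- saucer: White saucer, 150 mm wide, 16 mm high, loose on the table beyond the work. Origin: centre of its underside.
- glass: Empty clear drinking glass, 72 mm wide at the rim, 100 mm high, at the far left. Origin: centre of its underside.
- books: Two stacked books, 150 x 210 x 52 mm, at the right. Origin: centre of the underside.
Mind the look-alikes: they are no part of the job. Several things have the shape of the box; the one meant has the colours described above.

How it is judged:
By the outcome, as a careful person would: the job done as asked, in the order asked, and still so for the second after the job is handed in, while the arm keeps its last pose, push and grip.
It also fails if it takes over 64 s, if anything falls off the work surface, if the arm or the gripper's body presses on something with over 40 N, if the wrist force passes 120 N, or if a joint passes its speed limit or range.

## Robot

A 6-joint arm with a two-finger parallel gripper is mounted at the origin on the work surface. World frame = base frame: x ahead of the robot, y to its left, z up, the work surface at z = 0. Lengths are in m, angles in degrees, forces in N, time in s.
With the tool pointing down it reaches from about 0.4 to 0.825 m from the base axis. Payload 7 kg.
Tool frame: the origin (TCP) lies midway between the tips of the shut fingers; the grasp point (between the pads) lies 19 mm behind it; z points along the fingers, y is the line along which they close (so a half turn about z gives the same grasp; the last joint's range is limited). The gripper opens to 88 mm and grips with 3 to 60 N. Pads are 19 mm wide; open, the fingers measure 130 mm over their backs; the gripper's body (78 mm by 193 mm) begins 47 mm behind the grasp point.
Start: joints at [84.689, 20.546, 0.682, 0, -70.136, -16.507], TCP at [0.251, 0.627, 0.227] pointing down, gripper open.
Joint ranges: [-176.03, 176.03], [-82.01, 121.73], [-58.28, 71.71], [-173.87, 95.51], [-174.79, -0.11], [-173.66, 173.66]. Speed limits (degrees/s): [136.94, 136.94, 172.46, 180, 180, 180].

## Interface

Orientations are given as [roll, pitch, yaw] about the fixed x, y, z axes, in that order (R = Rz(yaw) Ry(pitch) Rx(roll)).
In Python, from plant import ctrl gives the robot as it stands. The module is installed in compiled form; this text tells all that it offers.
- The arm moves only by the tool play_rows, never from a script. Its argument "commands" is a list that holds one entry, the list of rows, each a list of 7 numbers: the turn, a rotation vector about the tool's x, y, z in rad, then the shift along the tool's x, y, z in cm, then the finger opening in cm, from 0 to 8.76. In form: [[[ax, ay, az, x, y, z, grip], ...]]. A call has 1 to 8 rows; each row is the pose to reach, as a shift and turn from the pose commanded when the call began, along the tool's axes at that moment; what a row does not reach only later rows make up. A row lasts 1/12 s, in which the tool goes at most 41.7 mm and 7.16 degrees, less where a joint would pass 70% of its speed; a pose out of reach is approached as far as the arm can. A call with a gripper value outside its range is refused whole. The fingers move at their own pace and stop on an object; the grip force is fixed at half the most. Time passes only in rows, so rows that repeat a pose let the fingers close. It gives the time, the measured TCP pose, the force, the opening and the grip force at its end, in the units of the state.
- ctrl.get_obs(): the state, without advancing time (a new reading comes with each control period).
- ctrl.snapshot(name): name is "scene" or "top"; returns a dict with "color" (480x640x3 uint8, red, green, blue), "camera_matrix" (3x3 intrinsics, pixels), "k1" (the pictures are not rectified: a ray, as slopes to the right and down, at radius r is drawn at 1 + k1 r^2 times it, then the intrinsics apply), "origin" and "rotation" of the camera in the world. Camera axes: x right, y down, z forward; pixel columns grow to the right and rows downward; lengths in m; the calibration is good to about 2 mm. A picture is of the moment at which its call begins. There is no depth.
- ctrl.close_job(): hands the job in; it is judged then, once.
Trained networks look in a picture, given as the dict that the camera call returned (one of the last four; its "shot" number tells which), for a name from the list of things; names that differ only in an ending like _2 or _b are one class to them, and where a whole thing is asked for, a point or a joint stands for the part that bears it (a point fixed in the world has none). Each returns a list of dicts, best first, with "conf" (0 to 1); they miss things now and then, are a little off and sometimes report something else, mostly with a low value. They report only what shows in the picture. A call takes as long as a camera call. They do not tell look-alikes from the thing itself.
- ctrl.find_in(picture, name): "bbox" ([left, top, width, height] in pixels, round what is visible of it).
The state is a dict: "clock": time; "joint_pos": joint angles; "qvel": joint speeds; "tau": joint torques, N m; "tool_pos": TCP position; "orientation": TCP orientation; "force": force on the tool from outside, world axes, zero at the start; "moment": the same for the moment, N m; "opening": finger opening in m; "gripper_force": force on a finger pad.
Only numpy, scipy, OpenCV 4.12 (cv2) and the standard library are available. Lean on these libraries where they do the work, as an engineer would, in place of code of your own. Each camera call takes 0.05 s, during which the arm holds its last target. There are 200 camera calls.

## Working session

There is one attempt and no reset: what is moved stays moved. The work goes in short steps, Python scripts to look and compute and a tool call to move; the robot and the scene stay as the last step left them, time stands still between calls to the robot, and variables do not carry over. Pictures are saved under pics/ and viewed, at most 10 in all, crops included, and the job is handed in when it is done.

Besides the shell and the picture viewer there is one more tool, called after "Emit:" in YAML: its name, and indented under it one key for each argument. play_rows: Moves the arm, as the interface text tells. Its arguments: {"type":"object","properties":{"commands":{"type":"array","items":{"type":"array","items":{"type":"array","items":{"type":"number"}}}}},"required":["commands"]}

```bash
mkdir -p pics; cat > h.py <<'E'
import numpy as np, cv2, json
from scipy.spatial.transform import Rotation as R
def ray(s,u,v):
    K=np.array(s["camera_matrix"]);k=s["k1"]
    d=np.array([(u-K[0,2])/K[0,0],(v-K[1,2])/K[1,1]]);x=d.copy()
    for _ in range(20): x=d/(1+k*(x@x))
    return np.array(s["rotation"])@np.array([x[0],x[1],1])
def onz(s,u,v,z):
    r=ray(s,u,v);o=np.array(s["origin"]);return o+r*(z-o[2])/r[2]
def proj(s,p):
    K=np.array(s["camera_matrix"]);c=np.array(s["rotation"]).T@(np.array(p)-np.array(s["origin"]))
    x=c[:2]/c[2];x=x*(1+s["k1"]*(x@x));return np.array([K[0,0]*x[0]+K[0,2],K[1,1]*x[1]+K[1,2]])
def save(s,n): 
    cv2.imwrite(f"pics/{n}.png",s["color"][:,:,::-1])
def load(n): 
    return np.load(f"{n}.npy",allow_pickle=True).item()
E
python3 - <<'E'
from h import *
from plant import ctrl
for n in("scene","top"):
    s=ctrl.snapshot(n);save(s,n+"0");np.save(n+"0.npy",s)
    print(n,np.round(s["origin"],3),np.round(s["rotation"],2).tolist(),s["k1"])
    for t in("box","lid","tray","handle","dish","bead_center","cup","books","glass"):
        print(t,[(np.round(d["bbox"]).astype(int).tolist(),round(d["conf"],2)) for d in ctrl.find_in(s,t)[:4]])
o=ctrl.get_obs();print(o["clock"],o["tool_pos"],o["orientation"],o["force"])
E
```

```text
scene [ 1.094 -0.605  1.351] [-147.11, 0.58, 43.83] 0.030128539565923217
box [([421, 194, 75, 81], 0.92), ([334, 141, 82, 88], 0.91), ([301, 102, 73, 68], 0.9), ([389, 89, 71, 61], 0.67)]
lid [([423, 191, 74, 69], 0.98), ([372, 143, 42, 72], 0.89), ([392, 84, 63, 53], 0.88), ([269, 312, 75, 91], 0.7)]
tray [([239, 241, 46, 62], 0.66)]
handle [([243, 240, 42, 63], 0.78)]
dish [([242, 239, 45, 60], 0.7)]
bead_center [([371, 140, 43, 73], 0.15)]
cup [([383, 271, 35, 44], 0.81)]
books [([109, 338, 109, 106], 0.95)]
glass [([437, 148, 28, 37], 0.86)]
top [ 0.281 -0.017  1.592] [-171.16, 0.83, -91.51] -0.01745399503932272
box [([163, 116, 88, 73], 0.91), ([151, 312, 77, 62], 0.88), ([174, 213, 96, 72], 0.64), ([378, 118, 86, 79], 0.63)]
lid [([152, 316, 73, 63], 0.83), ([167, 118, 75, 65], 0.7), ([380, 121, 86, 73], 0.66), ([178, 214, 78, 13], 0.61)]
tray [([349, 234, 65, 79], 0.61)]
handle [([348, 233, 66, 75], 0.88)]
dish [([347, 236, 69, 74], 0.82), ([173, 217, 85, 10], 0.24)]
bead_center [([390, 245, 11, 13], 0.55)]
cup [([285, 132, 36, 37], 0.86)]
books [([489, 203, 92, 67], 0.67)]
glass [([126, 189, 34, 34], 0.69)]
1.0 [0.25091771 0.62662908 0.22656457] [-1.79997665e+02 -2.10426191e-04 -2.18209430e+01] [-0.07251194  0.65636097 -0.28124296]
```

View pics/scene0.png

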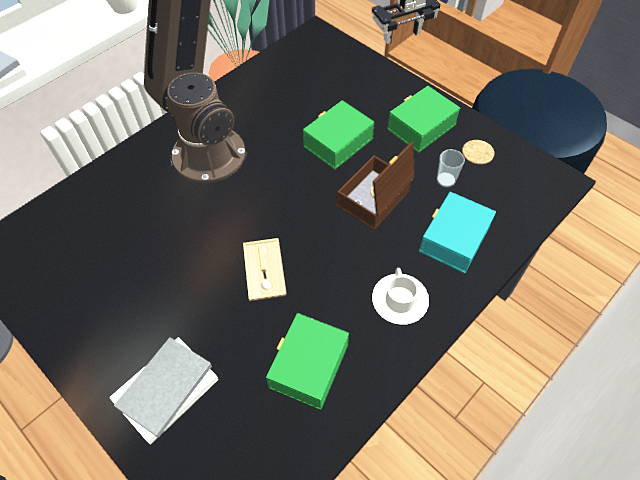

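View pics/top0.png

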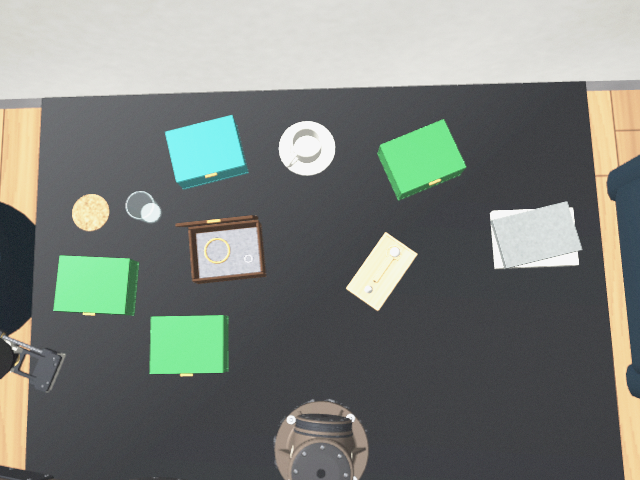

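The scene view shows the dark brown open box at about (375,190), and the top view shows it at (226,248). Its lid stands near upright, with the tab at top (213,221).

These could be taken for the box:
- **Green boxes (top view):** (188,345), (95,285) and (422,160).
- **Cyan box (top view):** (206,152).

All of those are shut and the wrong colour, so the dark wooden one is the box meant. The tray is at top (382,271). I'll check both in one crop.

```bash
python3 - <<'E'
from h import *
t=load("top0")["color"];s=load("scene0")["color"]
f=lambda im,x,y:cv2.resize(im[y:y+75,x:x+100],(400,300),interpolation=cv2.INTER_CUBIC)
a=np.vstack([np.hstack([f(t,175,210),f(t,332,233)]),np.hstack([f(s,325,145),f(s,215,235)])])
cv2.imwrite("pics/crop.png",a[:,:,::-1])
E
```

```text
(no output)
```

View pics/crop.png

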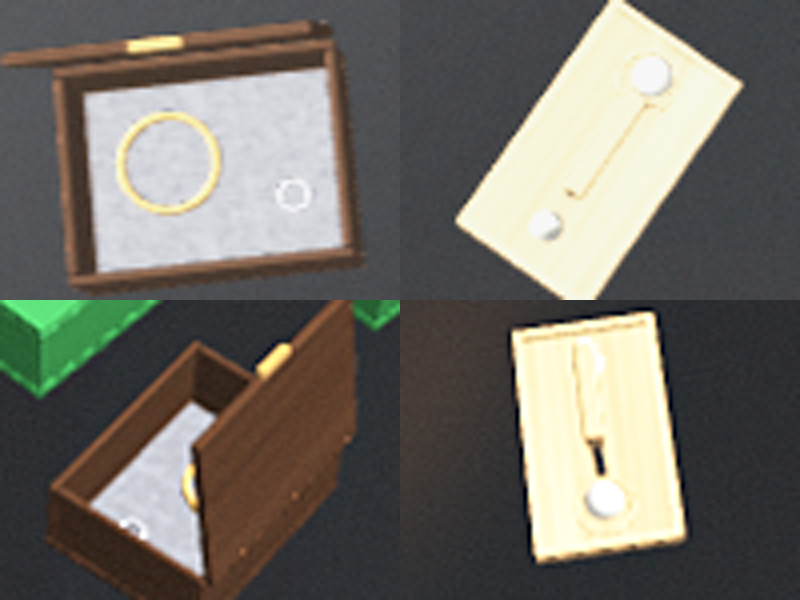

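Crop 1 (dark box) confirms the choice: dark wood, brass tab, bangle inside. On the tray, the ball in a ring at top (394.7,251.7) is the bead, so that end is +x. The white thing at (368,289) is the ring cone.

```bash
cat > fit.py <<'E'
from h import *
from scipy.optimize import least_squares
T=load("top0");S=load("scene0")
ct=lambda x,y:(175+x/4-.4,210+y/4-.4); cs=lambda x,y:(325+x/4-.4,145+(y-300)/4-.4)
obs=[(T,'b',-.07,.09,.07,ct(72,285)),(T,'b',-.07,-.09,.07,ct(362,262)),(T,'b',.07,.09,.07,ct(55,68)),
(S,'b',-.07,.09,.07,cs(197,343)),(S,'b',-.07,-.09,.07,cs(50,488)),
(T,'l',-.14,.09,.0,ct(5,66)),(T,'l',-.14,-.09,.0,ct(330,36)),
(S,'l',-.14,-.09,.008,cs(200,440)),(S,'l',-.14,.09,.008,cs(350,300))]
def P(p,k,a,b,c):
    x,y,yaw,al=p
    if k=='b': q=np.array([a,b,c])
    else:
        q=np.array([.07+a*np.cos(al)+c*np.sin(al),b,.0705-a*np.sin(al)+c*np.cos(al)])
    return R.from_euler('z',yaw).apply(q)+[x,y,0]
f=lambda p:np.concatenate([proj(s,P(p,k,a,b,c))-o for s,k,a,b,c,o in obs])
if __name__=="__main__":
    r=least_squares(f,[.55,.25,0,1.4],loss='soft_l1');print("box",r.x,np.degrees(r.x[2:]));print(f(r.x).reshape(-1,2).round(1).tolist())
    for s,roi in((T,(332,225,100,95)),(S,(215,230,90,80))):
        x,y,w,h=roi;im=cv2.cvtColor(s["color"],cv2.COLOR_RGB2GRAY)[y:y+h,x:x+w]
        c=max(cv2.findContours((im>140).astype(np.uint8),cv2.RETR_EXTERNAL,cv2.CHAIN_APPROX_NONE)[0],key=cv2.contourArea)[:,0]+[x,y]
        w=np.array([onz(s,u,v,.012)[:2] for u,v in c],np.float32)*1000
        print(cv2.minAreaRect(w))
    print("bead T",onz(T,394.7,251.7,.019),"bead S",onz(S,215+(604-400)/4-.4,235+(500-300)/4-.4,.019))
E
python3 fit.py
```

```text
Traceback (most recent call last):
  File "fit.py", line 17, in <module>
    r=least_squares(f,[.55,.25,0,1.4],loss='soft_l1');print("box",r.x,np.degrees(r.x[2:]));print(f(r.x).reshape(-1,2).round(1).tolist())
  File "fit.py", line 15, in <lambda>
    f=lambda p:np.concatenate([proj(s,P(p,k,a,b,c))-o for s,k,a,b,c,o in obs])
                               ~~~~^^^^^^^^^^^^^^^^
  File "h.py", line 12, in proj
    x=c[:2]/c[2];x=x*(1+s["k1"]*(x@x));return np.array([K[0,0]*x[0]+K[0,2],K[1,1]*x[1]+K[1,2]])
      ~^^^^
IndexError: invalid index to scalar variable.
```

```bash
sed -i 's/np.array(s\["rotation"\])/RM(s)/g' h.py; echo 'def RM(s): return R.from_euler("xyz",s["rotation"],degrees=True).as_matrix()' >> h.py; python3 fit.py
```

```text
box [0.49667317 0.22278284 0.06941331 1.39772902] [ 3.97708976 80.0839738 ]
[[-0.5, -0.1], [-1.2, -1.3], [0.2, -0.8], [-2.4, -0.6], [-3.0, -0.4], [0.3, -0.5], [-3.2, -0.6], [-2.9, 2.8], [-0.8, -2.2]]
((438.209716796875, -170.5020751953125), (102.7143783569336, 182.19277954101562), 53.10455322265625)
((442.7557373046875, -168.0213165283203), (102.52599334716797, 185.9798126220703), 52.90427780151367)
bead T [ 0.48598476 -0.20642389  0.019     ] bead S [ 0.488864   -0.20301672  0.019     ]
```

Emit:
play_rows:
  commands:
    - [[0, 0, 0, 0, 0, -4, 4], [0, 0, 0, 0, 0, -8, 0], [0, 0, -0.1, 4, 2, -10, 0], [0, 0, -0.2, 8, 4, -10.3, 0], [0, 0, -0.3, 12, 5.7, -10.3, 0], [0, 0, -0.4, 16, 7.5, -10.3, 0], [0, 0, -0.45, 20, 9.4, -10.3, 0], [0, 0, -0.45, 24, 11.3, -10.3, 0]]

```text
clock: 1.67
tool_pos: [0.4195, 0.445, 0.33]
orientation: [-180.0, -0.0, 4.2]
force: [0.0, 1.8, 0.5]
opening: 0.0399
gripper_force: 0.0
```

```bash
cat > to.py <<'E'
import sys
from h import *
from plant import ctrl
# usage: to.py x y z yaw -> tool-frame rotvec, shift cm
o=ctrl.get_obs();Rc=R.from_euler("xyz",o["orientation"],degrees=True)
x,y,z,w=map(float,sys.argv[1:5]);Rt=R.from_euler("xyz",[180,0,w],degrees=True)
print(o["clock"],np.round(o["tool_pos"],4),np.round(o["orientation"],2),"F",np.round(o["force"],1),"op",round(o["opening"],4),"J",np.round(o["joint_pos"],0))
print("rot",(Rc.inv()*Rt).as_rotvec().round(3),"cm",(Rc.inv().apply(np.array([x,y,z])-o["tool_pos"])*100).round(2))
E
python3 to.py .62 .231 .33 4
```

```text
1.6667 [0.4195 0.445  0.33  ] [-1.7996e+02 -2.0000e-02  4.1900e+00] F [0.  1.8 0.5] op 0.0399 J [ 65.  12.   2.   0. -80.  29.]
rot [-0.001 -0.     0.003] cm [ 1.843e+01  2.281e+01 -1.000e-02]
```

Emit:
play_rows:
  commands:
    - [[0, 0, 0, 2.3, 2.85, 0, 0], [0, 0, 0, 4.6, 5.7, 0, 0], [0, 0, 0, 6.9, 8.55, 0, 0], [0, 0, 0, 9.2, 11.4, 0, 0], [0, 0, 0, 11.5, 14.25, 0, 0], [0, 0, 0, 13.8, 17.1, 0, 0], [0, 0, 0, 16.1, 20, 0, 0], [0, 0, 0, 18.4, 22.8, 0, 0]]

```text
clock: 2.33
tool_pos: [0.6189, 0.2303, 0.3298]
orientation: [-180.0, -0.0, 4.0]
force: [0.3, 1.8, 0.2]
opening: 0.0004
gripper_force: 0.0
```

Emit:
play_rows:
  commands:
    - [[0, 0, 0, 0, 0, 3, 0], [0, 0, 0, 0, 0, 6, 0], [0, 0, 0, 0, 0, 9, 0], [0, 0, 0, 0, 0, 12, 0], [0, 0, 0, 0, 0, 14.5, 0], [0, 0, 0, 0, 0, 14.5, 0]]

```text
clock: 2.83
tool_pos: [0.615, 0.2304, 0.1786]
orientation: [179.8, 0.5, 3.9]
force: [-1.3, -0.1, -2.9]
opening: 0.0004
gripper_force: 0.0
```

```bash
python3 to.py .62 .231 .185 4; python3 - <<'E'
from h import *
from plant import ctrl
a=[]
for n,(x,y) in(("top",(150,180)),("scene",(325,120))):
    s=ctrl.snapshot(n);a.append(cv2.resize(s["color"][y:y+120,x:x+140],(400,343),interpolation=cv2.INTER_CUBIC))
cv2.imwrite("pics/c2.png",np.hstack(a)[:,:,::-1])
E
```

```text
2.8333 [0.615  0.2304 0.1786] [179.8    0.48   3.9 ] F [-1.3 -0.1 -2.9] op 0.0004 J [ 37.  21.  -5.  -0. -64.  57.]
rot [ 0.003  0.008 -0.002] cm [ 0.49 -0.03 -0.65]
```

View pics/c2.png

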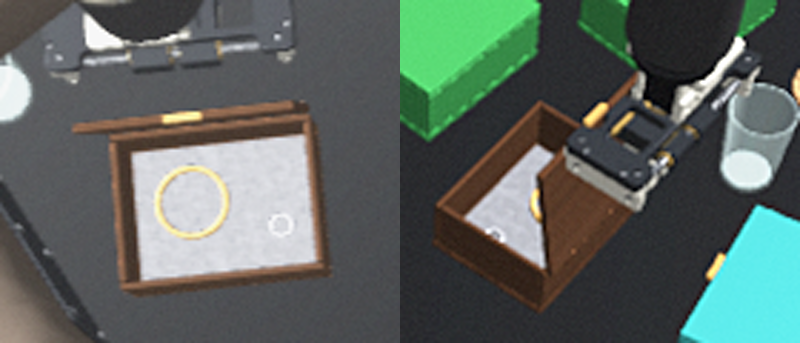

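Left (top) shows the gripper beyond the lid's outer face at about (180,50). Right (scene) shows it on the hinge side, with the glass clear at (755,140). Now I'll push the lid along its arc.

Emit:
play_rows:
  commands:
    - [[0, 0, 0, -2, 0, 0, 0], [0, 0, 0, -4, 0, 0, 0], [0, 0, 0, -5.5, 0, 0, 0], [0, 0, 0, -6.5, 0, 0.2, 0], [0, 0, 0, -7.5, 0, 0.4, 0], [0, 0, 0, -8.5, 0, 0.7, 0], [0, 0, 0, -9.4, 0, 1.1, 0], [0, 0, 0, -10.3, 0, 1.6, 0]]

```text
clock: 3.6
tool_pos: [0.5148, 0.225, 0.1688]
orientation: [-180.0, -0.1, 4.0]
force: [1.0, 0.4, 1.3]
opening: 0.0002
gripper_force: 0.6
```

Emit:
play_rows:
  commands:
    - [[0, 0, 0, -0.8, 0, 0.5, 0], [0, 0, 0, -1.6, 0, 1.15, 0], [0, 0, 0, -2.35, 0, 1.85, 0], [0, 0, 0, -3, 0, 2.6, 0], [0, 0, 0, -3.6, 0, 3.4, 0], [0, 0, 0, -4.1, 0, 4.3, 0], [0, 0, 0, -4.6, 0, 5.2, 0], [0, 0, 0, -4.6, 0, 5.2, 0]]

```text
clock: 4.27
tool_pos: [0.4673, 0.2205, 0.1142]
orientation: [179.9, 0.2, 3.9]
force: [0.0, 0.0, 0.4]
opening: 0.0006
gripper_force: 0.0
```

Emit:
play_rows:
  commands:
    - [[0, 0, 0, -0.3, 0, 0.9, 0], [0, 0, 0, -0.6, 0, 1.8, 0], [0, 0, 0, -0.8, 0, 2.6, 0], [0, 0, 0, -0.9, 0, 3.2, 0], [0, 0, 0, -0.95, 0, 3.6, 0], [0, 0, 0, -0.95, 0, 3.8, 0], [0, 0, 0, -0.95, 0, 3.8, 0]]

```text
clock: 4.85
tool_pos: [0.4594, 0.2207, 0.0788]
orientation: [180.0, 0.1, 4.0]
force: [-2.5, -1.4, 6.0]
opening: 0.0004
gripper_force: 2.7
```

Emit:
play_rows:
  commands:
    - [[0, 0, 0, 0, 0, 0.2, 0], [0, 0, 0, 0, 0, 0.3, 0], [0, 0, 0, 0, 0, 0.3, 0], [0, 0, 0, 0, 0, 0.3, 0]]

```text
clock: 5.18
tool_pos: [0.4595, 0.2206, 0.0783]
orientation: [180.0, -0.0, 4.0]
force: [-15.0, -3.7, 34.0]
opening: 0.0001
gripper_force: 17.0
```

Emit:
play_rows:
  commands:
    - [[0, 0, 0, 0, 0, -1, 0], [0, 0, 0, 0, 0, -4, 0], [0, 0, 0, 0, 0, -7, 0], [0, 0, 0, 0, 0, -10, 4], [0, 0, 0.1, 0, 4, -13, 6], [0, 0, 0.2, 0, 8, -14, 8], [0, 0, 0.3, 0, 12, -14, 8], [0, 0, 0.4, 0, 16, -14, 8]]

```text
clock: 5.85
tool_pos: [0.471, 0.064, 0.2171]
orientation: [-179.9, -0.1, -19.2]
force: [1.6, -1.2, -0.5]
opening: 0.0279
gripper_force: 0.0
```

```bash
python3 to.py .44 -.169 .2 -37; python3 - <<'E'
from h import *
from plant import ctrl
a=[]
for n,(x,y) in(("top",(150,180)),("scene",(325,120))):
    s=ctrl.snapshot(n);np.save(n+"1.npy",s);a.append(cv2.resize(s["color"][y:y+120,x:x+140],(400,343),interpolation=cv2.INTER_CUBIC))
cv2.imwrite("pics/c3.png",np.hstack(a)[:,:,::-1])
E
```

```text
5.85 [0.471  0.064  0.2171] [-1.7986e+02 -1.2000e-01 -1.9150e+01] F [ 1.6 -1.2 -0.5] op 0.0279 J [ 32.   2. -25.   0. -64.  39.]
rot [-0.003 -0.002  0.312] cm [ 4.71 23.04  1.66]
```

View pics/c3.png

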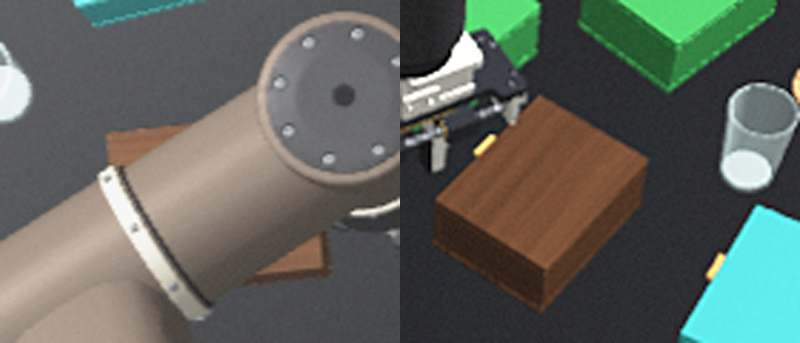

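The scene view shows the lid shut flat (lid top around (540,180)), with the glass undisturbed. Next is the tray.

Emit:
play_rows:
  commands:
    - [[0, 0, 0.1, 0.6, 3, 0, 8], [0, 0, 0.2, 1.2, 6, 0, 8], [0, 0, 0.31, 1.8, 9, 0, 8], [0, 0, 0.31, 2.5, 12.5, 0.5, 8], [0, 0, 0.31, 3.2, 16, 1, 8], [0, 0, 0.31, 3.9, 19.5, 1.5, 8], [0, 0, 0.31, 4.5, 22, 1.7, 8], [0, 0, 0.31, 4.7, 23, 1.7, 8]]

```text
clock: 6.62
tool_pos: [0.4395, -0.1701, 0.1978]
orientation: [179.9, 0.1, -36.8]
force: [0.2, 0.4, -0.0]
opening: 0.0793
gripper_force: 0.0
```

```bash
python3 to.py .44 -.169 .042 -37; python3 - <<'E'
from h import *
from plant import ctrl
s=ctrl.snapshot("scene");np.save("scene2.npy",s)
a=[cv2.resize(s["color"][200:320,200:340],(700,600),interpolation=cv2.INTER_CUBIC)]
cv2.imwrite("pics/c4.png",np.hstack(a)[:,:,::-1])
r=R.from_euler('z',-37,degrees=True)
for p in([-.038,0,.07],[.038,0,.07],[.09,.05,.012],[.09,-.05,.012],[-.09,.05,.012],[-.09,-.05,.012]):
    print(p,((proj(s,r.apply(p)+[.44,-.169,0])-[200,200])*5).round())
E
```

```text
6.6167 [ 0.4395 -0.1701  0.1978] [ 1.7995e+02  6.0000e-02 -3.6810e+01] F [ 0.2  0.4 -0. ] op 0.0793 J [  3.   2. -27.   0. -61.  50.]
rot [0.001 0.001 0.003] cm [-1.000e-02 -1.300e-01  1.558e+01]
[-0.038, 0, 0.07] [296. 223.]
[0.038, 0, 0.07] [311. 343.]
[0.09, 0.05, 0.012] [423. 466.]
[0.09, -0.05, 0.012] [238. 493.]
[-0.09, 0.05, 0.012] [384. 189.]
[-0.09, -0.05, 0.012] [210. 213.]
```

View pics/c4.png

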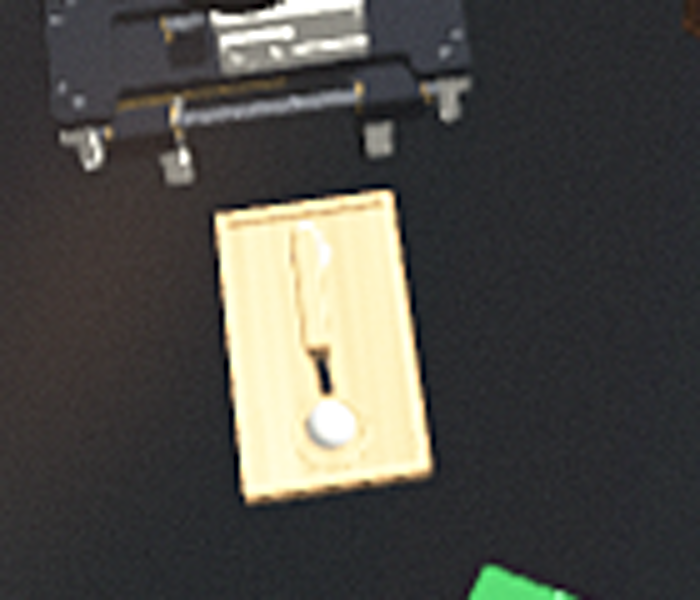

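The tray sits under the gripper with its handle bar at crop (312,285) and the bead at (330,422), both within about 2 px of the prediction. I'll lower and grip.

Emit:
play_rows:
  commands:
    - [[0, 0, 0, 0, -0.1, 3, 8], [0, 0, 0, 0, -0.1, 6, 8], [0, 0, 0, 0, -0.1, 9, 8], [0, 0, 0, 0, -0.1, 11.5, 8], [0, 0, 0, 0, -0.1, 13.5, 8], [0, 0, 0, 0, -0.1, 15, 8], [0, 0, 0, 0, -0.1, 15.7, 8], [0, 0, 0, 0, -0.1, 15.7, 8]]

```text
clock: 7.33
tool_pos: [0.4403, -0.1664, 0.0402]
orientation: [179.9, 0.1, -36.7]
force: [-0.2, 0.2, 0.0]
opening: 0.08
gripper_force: 0.0
```

Emit:
play_rows:
  commands:
    - [[0, 0, 0, 0, 0, 0, 6.5], [0, 0, 0, 0, 0, 0, 5.5], [0, 0, 0, 0, 0, 0, 4.5], [0, 0, 0, 0, 0, 0, 3.8], [0, 0, 0, 0, 0, 0, 3.2], [0, 0, 0, 0, 0, 0, 2.7], [0, 0, 0, 0, 0, 0, 2.2], [0, 0, 0, 0, 0, 0, 1.9]]

```text
clock: 8.0
tool_pos: [0.441, -0.167, 0.0417]
orientation: [-180.0, -0.0, -36.7]
force: [-0.9, 0.2, 0.6]
opening: 0.0322
gripper_force: 0.0
```

Emit:
play_rows:
  commands:
    - [[0, 0, 0, 0, 0, 0, 1.7], [0, 0, 0, 0, 0, 0, 1.5], [0, 0, 0, 0, 0, 0, 1.3], [0, 0, 0, 0, 0, 0, 1], [0, 0, 0, 0, 0, 0, 0.5], [0, 0, 0, 0, 0, 0, 0], [0, 0, 0, 0, 0, 0, 0], [0, 0, 0, 0, 0, 0, 0]]

```text
clock: 8.67
tool_pos: [0.4408, -0.1671, 0.0415]
orientation: [180.0, 0.0, -36.7]
force: [-0.7, -1.9, -0.6]
opening: 0.0141
gripper_force: 30.0
```

Emit:
play_rows:
  commands:
    - [[0, 0, 0, 0, 0, -0.1, 0], [0, 0, 0, 0, 0, -0.4, 0], [0, 0, 0, 0, 0, -0.9, 0], [0, 0, 0, 0, 0, -1.6, 0], [0, 0, 0, 0, 0, -2.4, 0], [0, 0, 0, 0, 0, -3, 0], [0, 0, 0, 0, 0, -3.4, 0], [0, 0, 0, 0, 0, -3.5, 0]]

```text
clock: 9.33
tool_pos: [0.4416, -0.167, 0.0777]
orientation: [-179.9, -0.1, -36.7]
force: [0.6, 0.2, -3.9]
opening: 0.0139
gripper_force: 30.0
```

Emit:
play_rows:
  commands:
    - [[0, 0, 0, 0, 0, -0.4, 0], [0, 0, 0, 0, 0, -1.4, 0], [0, 0, 0, 0, 0, -3, 0], [0, 0, 0, 0, 0, -5, 0], [0, 0, 0, 0, 0, -7.5, 0], [0, 0, 0, 0, 0, -10, 0], [0, 0, 0, 0, 0, -12, 0], [0, 0, 0, 0, 0, -13, 0]]

```text
clock: 10.0
tool_pos: [0.4419, -0.1671, 0.2092]
orientation: [-179.9, -0.2, -36.7]
force: [0.5, -0.4, -4.2]
opening: 0.0139
gripper_force: 30.0
```

```bash
python3 to.py .4967 .2228 .21 -37; python3 - <<'E'
from h import *
from plant import ctrl
s=ctrl.snapshot("scene")
save(s,"c5")
for t in("bead_center","dish"):print(t,[(np.round(d["bbox"]).tolist(),round(d["conf"],2)) for d in ctrl.find_in(s,t)[:2]])
# box from shut-lid scene: residual of predicted lid corners for top+scene
E
```

```text
10.0 [ 0.4419 -0.1671  0.2092] [-1.799e+02 -1.600e-01 -3.670e+01] F [ 0.5 -0.4 -4.2] op 0.0139 J [  3.   2. -26.   0. -62.  50.]
rot [-0.002 -0.003  0.005] cm [-18.9  -34.54  -0.08]
bead_center []
dish [([237.0, 209.0, 48.0, 62.0], 0.69), ([334.0, 154.0, 79.0, 76.0], 0.59)]
```

View pics/c5.png

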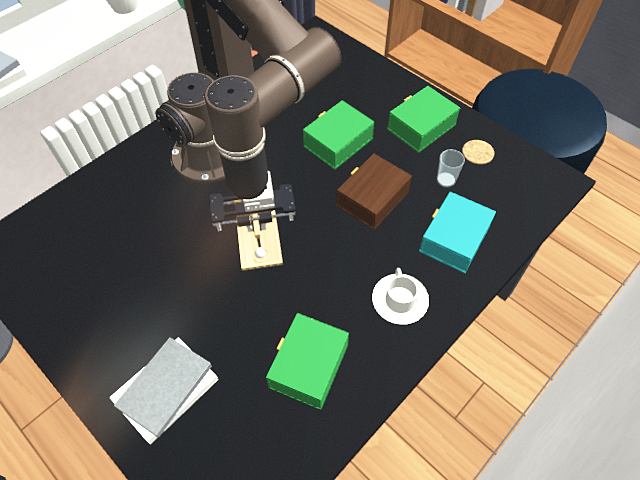

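The tray is level, the bead is in its dish at (261,253), and the lid at (375,190) is still shut. I'll carry it smoothly.

Emit:
play_rows:
  commands:
    - [[0, 0, 0, -0.14, -0.26, 0, 0], [0, 0, 0, -0.43, -0.79, 0, 0], [0, 0, 0, -0.86, -1.58, 0, 0], [0, 0, 0, -1.43, -2.64, 0, 0], [0, 0, 0, -2.15, -3.96, 0, 0], [0, 0, 0, -2.87, -5.27, 0, 0], [0, 0, 0, -3.59, -6.59, 0, 0], [0, 0, 0, -4.3, -7.91, 0, 0]]

```text
clock: 10.82
tool_pos: [0.4535, -0.0765, 0.2057]
orientation: [179.9, 0.1, -36.7]
force: [0.1, 0.2, -5.3]
opening: 0.0138
gripper_force: 30.0
```

Emit:
play_rows:
  commands:
    - [[0, 0, 0, -0.72, -1.32, 0, 0], [0, 0, 0, -1.43, -2.64, 0, 0], [0, 0, 0, -2.15, -3.96, 0, 0], [0, 0, 0, -2.87, -5.27, 0, 0], [0, 0, 0, -3.59, -6.59, 0, 0], [0, 0, 0, -4.3, -7.91, 0, 0], [0, 0, 0, -5.02, -9.23, 0, 0], [0, 0, 0, -5.74, -10.55, 0, 0]]

```text
clock: 11.48
tool_pos: [0.4704, 0.0424, 0.2057]
orientation: [179.9, 0.0, -36.7]
force: [0.5, 0.1, -4.2]
opening: 0.0138
gripper_force: 30.0
```

Emit:
play_rows:
  commands:
    - [[0, 0, 0, -0.72, -1.32, 0, 0], [0, 0, 0, -1.43, -2.64, 0, 0], [0, 0, 0, -2.15, -3.96, 0, 0], [0, 0, 0, -2.82, -5.2, 0, 0], [0, 0, 0, -3.4, -6.25, 0, 0], [0, 0, 0, -3.87, -7.12, 0, 0], [0, 0, 0, -4.16, -7.65, 0, 0], [0, 0, 0, -4.3, -7.91, 0, 0]]

```text
clock: 12.15
tool_pos: [0.4837, 0.131, 0.2063]
orientation: [180.0, 0.0, -36.7]
force: [0.0, -0.7, -3.7]
opening: 0.0139
gripper_force: 30.0
```

```bash
python3 to.py .498 .224 .21 -36.7
```

```text
12.15 [0.4837 0.131  0.2063] [ 1.7998e+02  1.0000e-02 -3.6680e+01] F [ 0.  -0.7 -3.7] op 0.0139 J [ 38.   5. -23.   0. -63.  16.]
rot [0. 0. 0.] cm [-4.41 -8.31 -0.37]
```

Emit:
play_rows:
  commands:
    - [[0, 0, 0, -0.14, -0.26, -0.05, 0], [0, 0, 0, -0.43, -0.79, -0.1, 0], [0, 0, 0, -0.86, -1.6, -0.2, 0], [0, 0, 0, -1.43, -2.7, -0.25, 0], [0, 0, 0, -2.1, -4, -0.3, 0], [0, 0, 0, -2.7, -5.2, -0.35, 0], [0, 0, 0, -3.3, -6.3, -0.35, 0], [0, 0, 0, -3.8, -7.2, -0.35, 0]]

```text
clock: 12.82
tool_pos: [0.4965, 0.2124, 0.2099]
orientation: [-180.0, 0.0, -36.7]
force: [-0.2, -0.1, -4.2]
opening: 0.0139
gripper_force: 30.0
```

Emit:
play_rows:
  commands:
    - [[0, 0, 0, -0.3, -0.55, 0, 0], [0, 0, 0, -0.5, -0.9, 0, 0], [0, 0, 0, -0.6, -1.1, 0, 0], [0, 0, 0, -0.6, -1.1, 0, 0], [0, 0, 0, -0.6, -1.1, 0, 0], [0, 0, 0, -0.6, -1.1, 0, 0]]

```text
clock: 13.32
tool_pos: [0.4979, 0.2225, 0.2101]
orientation: [180.0, -0.0, -36.7]
force: [0.1, -0.4, -4.7]
opening: 0.0135
gripper_force: 30.0
```

```bash
python3 to.py .498 .224 .21 -36.7; python3 - <<'E'
from h import *
from plant import ctrl
s=ctrl.snapshot("scene");np.save("scene3.npy",s)
x0,y0=325,110
im=cv2.resize(s["color"][y0:y0+120,x0:x0+130],(650,600),interpolation=cv2.INTER_CUBIC)[:,:,::-1].copy()
P=lambda p:tuple(int(v) for v in (proj(s,p)-[x0,y0]+.4)*5)
b=R.from_euler('z',3.98,degrees=True);t=R.from_euler('z',-36.7,degrees=True)
c=[(-1,-1),(-1,1),(1,1),(1,-1)]
for i in range(4):
    for r,ctr,hx,hy,z,col in((b,[.498,.224,0],.07,.09,.0785,(0,0,255)),(t,[.498,.224,0],.09,.05,.180,(255,0,255))):
        q=[r.apply([c[j%4][0]*hx,c[j%4][1]*hy,z])+ctr for j in(i,i+1)]
        cv2.line(im,P(q[0]),P(q[1]),col,1)
cv2.imwrite("pics/c6.png",im)
E
```

```text
13.3167 [0.4979 0.2225 0.2101] [179.99  -0.   -36.74] F [ 0.1 -0.4 -4.7] op 0.0135 J [ 45.   9. -17.   0. -64.   9.]
rot [ 0.    -0.    -0.001] cm [-0.08 -0.12  0.01]
```

View pics/c6.png

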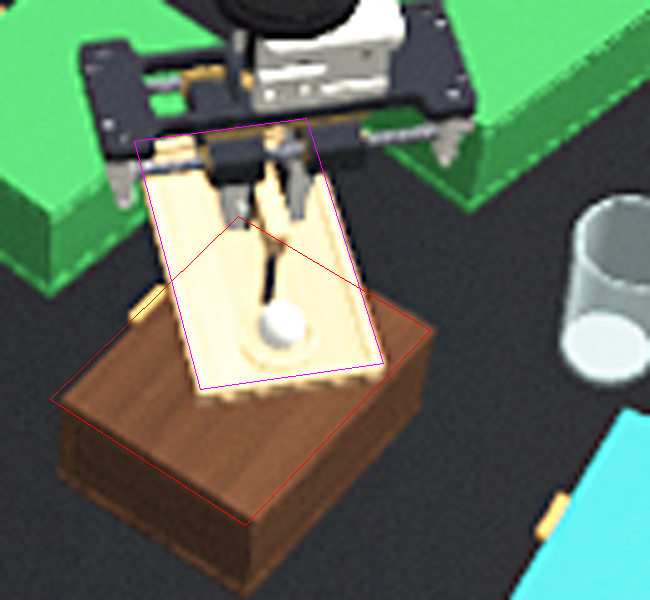

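The tray outline and the lid outline both match their predictions to within about 8 px at 5x, with the same small camera bias. The tray is therefore centred and level, the lid is shut, and the bead is in its dish at (283,325). I'll let it settle and hand in.

Emit:
play_rows:
  commands:
    - [[0, 0, 0, 0, 0, 0, 0], [0, 0, 0, 0, 0, 0, 0], [0, 0, 0, 0, 0, 0, 0], [0, 0, 0, 0, 0, 0, 0], [0, 0, 0, 0, 0, 0, 0], [0, 0, 0, 0, 0, 0, 0]]

```text
clock: 13.87
tool_pos: [0.498, 0.223, 0.21]
orientation: [-180.0, -0.0, -36.7]
force: [0.2, -1.0, -3.6]
opening: 0.0136
gripper_force: 30.0
```

```bash
python3 -c "
from plant import ctrl
print(ctrl.close_job())"
```

```text
the job is handed in; nothing more can be done
None
```

I shut the lid first, then carried the tray level to over the box and handed the job in at about 14 s: it is still gripped, about 90 mm above the lid, centred to within a few mm, with the bead in its dish in the last picture (no verdict was returned).

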